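Index a flange drilling fixture to its next hole and clamp it

TASK

Turn the flange drilling fixture on to the next hole: push its table counter-clockwise (seen from above) by a hand bar until the next ratchet tooth clicks past the spring plunger, then draw the table gently back until it bears firmly against the plunger, without forcing it. Then swing the cam clamp lever fully home, so that the table is locked hard against the plunger with the punch mark under the drill bush, and let go; leave the loose things around the fixture where they are.

Things in the scene. Friction and masses are not known exactly. Their poses are not given: they have to be found in the camera images.
- fixture: Grey cast indexing drill fixture, bolted down; origin on the turntable's axis at bench level, z up. Bearings are counter-clockwise from its x axis. Round base 256 mm across, 18 mm high. Pawl housing at bearing 58 degrees, 132 to 176 mm from the axis, 44 mm high. Clamp block at bearing 90 degrees, 38 mm high. Post at bearing 0, inner face 192 mm from the axis.
- bush (a point): Top of the drill bush (36 mm across), 72.5 mm from the table's axis at bearing 0. It sits at the inner end of a fixed steel arm 36 mm wide that runs out along bearing 0 to the post (42 x 52 mm); bush and arm lie 89 to 109 mm above the bench, over the flange.
- turntable: Steel index table 210 mm across, 42 to 70 mm above the bench, with a pipe flange (185 mm across, top at 86 mm) and a nut (to 112 mm) on it. Origin on the axis at bench level, z up; x axis towards the next hole. Starts 23 to 38 degrees short of where its x axis lies along the fixture's: the nominal station. Turns with about 0.4 N m of friction and stays where left.
- bar_mid (a point): Middle of the black sleeve of one of four like hand bars on the table: 150 mm from the axis, 60 mm above the bench. Bars are level and radial, at 30, 120, 210 and 300 degrees (this one) counter-clockwise from the table's x axis; sleeves 14 mm thick, 128 to 181 mm from the axis. Fingertips kept 50 mm or more above the bench clear everything below the bars.
- punch_mark (a point): Rough centre-punch mark of the next hole, on the flange's upper face, on the table's x axis, 72.5 mm from the table's axis, 86 mm above the bench. It ends within 4 mm of the bush's axis when the table is seated.
- plunger: Spring plunger (pawl) sliding radially in its housing at bearing 58 degrees. Frame parallel to the fixture's, origin not on the nose. A ring below the table has 8 teeth, 45 degrees apart, set by hand: the true station lies up to 3 degrees either side of the nominal one and must be felt. A tooth lifts the plunger in the 20 degrees before it (to 8 N at a bar) and is past at the station; the next lifts 25 degrees on.
- nose (a point): Top of the plunger's round nose (9 mm), 46 mm above the bench, 110 mm from the table's axis when in, some 8 mm further out when lifted. Turned back, the tooth's stop face comes solid against it: 14 to 20 N back at the middle of a bar seats the table firmly; under 11 N there is not firm, and over 23 N, or arriving fast, overloads the plunger.
- clamp: Cam clamp lever, level, steel, 14 mm wide, 40 to 48 mm above the bench; origin on its upright pivot at bench level, 150 mm from the table's axis at bearing 90 degrees; x axis along the lever to its grip. Loose, it points to bearing 50 to 70 degrees; swung counter-clockwise it presses a shoe on the table's rim from about 87 degrees on, drawing the table onto the plunger; home at its stop at 136.
- clamp_grip (a point): Middle of the lever's upright black grip: 18 mm thick, 40 to 84 mm above the bench, 95 mm from the lever's pivot. It takes 3 to 8 N to swing and stays where it is left.
- spare_flange: Loose bystander: dark steel flange 150 mm across, 16 mm thick, lying flat.
- pipe_stub: Loose bystander: steel pipe end 60 mm across, 75 mm high, standing.
- spanner: Loose bystander: steel spanner 190 mm long, lying flat.

How it is judged:
By the outcome, as a careful person would: the job done as asked, in the order asked, and still so for the second after the job is handed in, with the robot touching nothing.
It also fails if it takes over 67 s, if anything falls off the work surface, if the arm or the gripper's body presses on something with over 40 N, if the wrist force passes 120 N, or if a joint passes its speed limit or range.

ROBOT

A 6-joint arm with a two-finger parallel gripper is mounted at the origin on the work surface. World frame = base frame: x ahead of the robot, y to its left, z up, the work surface at z = 0. Lengths are in mm, angles in rad, forces in N, time in s.
With the tool pointing down it reaches from about 350 to 775 mm from the base axis. Payload 7.3 kg.
Tool frame: the origin (TCP) lies at the very end of the fingers, on their centre line; the grasp point (between the pads) lies 19 mm behind it; z points along the fingers, y is the direction in which the jaws open and shut (so a half turn about z gives the same grasp; the last joint's range is limited). The gripper opens to 92 mm and grips with 3 to 60 N. Pads are 19 mm wide; open, the fingers measure 130 mm over their backs; the gripper's body (75 mm by 190 mm) begins 47 mm behind the grasp point.
Start: joints at [-1.321, 0.342, 1.524, -0, 1.275, -0.146], TCP at [202.435, -484.422, 226.741] pointing down, gripper open.
Joint ranges: [-2.53, 2.53], [-0.77, 2.02], [0.04, 2.7], [-1, 4.14], [0.28, 2.66], [-3.11, 3.11]. Speed limits (rad/s): [2.57, 2.57, 3.14, 3.14, 3.14, 3.14].

INTERFACE

Orientations are given as a rotation vector (axis times angle).
In Python, from workcell import observe, read_camera, camera_model, hand_in gives the robot as it stands.
- The arm moves only by the shell command python3 -m jog 'ROWS'. ROWS is JSON, a list of rows, each a list of 3 entries, a list of its own where there are three numbers: the shift along the tool's x, y, z in mm, then the turn, a rotation vector about the tool's x, y, z in units of 10 degrees (1.0 is 10 degrees), then the opening, from 0 (shut) to 1 (fully open). A call has 1 to 10 rows; each row is the pose to reach, as a shift and turn from the pose commanded when the call began, along the tool's axes at that moment; what a row does not reach only later rows make up. A row lasts 1/8 s, in which the tool goes at most 62.5 mm and 10.7 degrees, less where a joint would pass 70% of its speed; a pose out of reach is approached as far as the arm can. A call with a gripper value outside its range is refused whole. The fingers move at their own pace and stop on an object; the grip force is fixed at half the most. Time passes only in rows, so rows that repeat a pose let the fingers close. It gives the time, the measured TCP pose, the force and the opening at its end, in the units of the state.
- observe(): the state, without advancing time (a new reading comes with each control period).
- read_camera(name): name is "scene" or "side" or "wrist"; returns the picture (384x512x3 uint8, red, green, blue); there is no depth.
- camera_model(name): a dict with "camera_matrix" (3x3 intrinsics, pixels), "R" (3x3) and "t" (3): a world point X has camera coordinates R X + t. Camera axes: x right, y down, z forward; pixel columns grow to the right and rows downward; lengths in mm; the calibration is good to about 2 mm. A picture is of the moment at which its call begins: read the wrist's pose just before it. camera_model takes no time and is no camera call; for the wrist camera it gives the pose at the moment of the call.
- hand_in(): hands the job in, once; it reports no verdict.
The state is a dict: "t": time; "q": joint angles; "joint_velocities": joint speeds; "tau": joint torques, N m; "position": TCP position; "orientation": TCP orientation; "force": force on the tool from outside, world axes, zero at the start; "ft_torque": the same for the moment, N m; "width": finger opening in mm.
Only numpy, scipy, OpenCV 4.12 (cv2) and the standard library are available. Lean on these libraries where they do the work, as an engineer would, in place of code of your own. Each camera call takes 0.05 s, during which the arm holds its last target.

## Working session

There is one attempt and no reset: what is moved stays moved. The work goes in short steps, Python scripts to look and compute and a shell command to move; the robot and the scene stay as the last step left them, time stands still between calls to the robot, and variables do not carry over. Pictures are saved under pics/ and viewed, and the job is handed in when it is done.

```bash
ls; mkdir -p pics
cat > h.py <<'E'
import numpy as np,cv2
from workcell import observe, read_camera, camera_model, hand_in
from scipy.spatial.transform import Rotation as Ro
def snap(name,fn):
    m=camera_model(name); im=read_camera(name)
    cv2.imwrite('pics/'+fn,im[:,:,::-1]); np.savez('pics/'+fn[:-4]+'.npz',im=im,K=m['camera_matrix'],R=m['R'],t=m['t'])
def ld(fn):
    d=np.load('pics/'+fn+'.npz'); return d['im'],d['K'],d['R'],d['t']
def ray(m,u,v,z):
    im,K,R,t=m
    c=-R.T@t; d=R.T@np.linalg.inv(K)@np.array([u,v,1.]); s=(z-c[2])/d[2]; return c+s*d
def proj(m,X):
    im,K,R,t=m
    p=K@(R@np.array(X,float)+t); return p[:2]/p[2]
E
python3 - <<'E'
from h import *
s=observe();print({k:np.round(v,3) for k,v in s.items()}); print(Ro.from_rotvec(s['orientation']).as_matrix().round(3))
for n in ['scene','side','wrist']:
    snap(n,n+'0.png')
    m=ld(n+'0'); print(n,(-m[2].T@m[3]).round(), m[1].round())
E
```

```text
pics
{'t': np.float64(0.0), 'q': array([-1.321,  0.343,  1.525, -0.   ,  1.275, -0.146]), 'joint_velocities': array([ 0.   ,  0.001,  0.001, -0.   , -0.   ,  0.002]), 'tau': array([-1.0000e-03, -4.3125e+01, -2.4422e+01,  7.2000e-02,  5.6000e-02,
       -0.0000e+00]), 'position': array([ 202.324, -484.011,  226.041]), 'orientation': array([-3.079, -0.617,  0.   ]), 'force': array([0.475, 0.909, 0.686]), 'ft_torque': array([ 0.03 , -0.019,  0.061]), 'width': np.float64(91.859)}
[[ 0.923  0.386 -0.   ]
 [ 0.386 -0.923  0.002]
 [ 0.    -0.002 -1.   ]]
scene [1114.   85.  670.] [[350.   0. 252.]
 [  0. 350. 196.]
 [  0.   0.   1.]]
side [465. 964. 747.] [[398.   0. 252.]
 [  0. 398. 195.]
 [  0.   0.   1.]]
wrist [ 274. -454.  384.] [[289.   0. 255.]
 [  0. 289. 193.]
 [  0.   0.   1.]]
```

View pics/scene0.png

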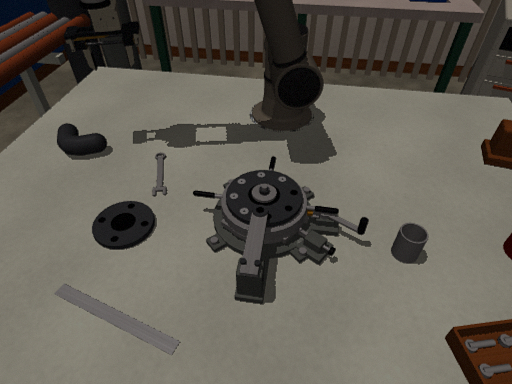

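View pics/side0.png

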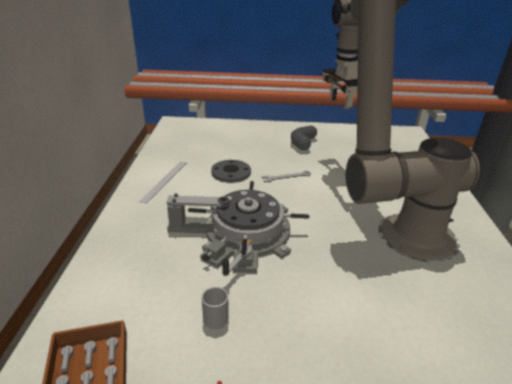

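View pics/wrist0.png

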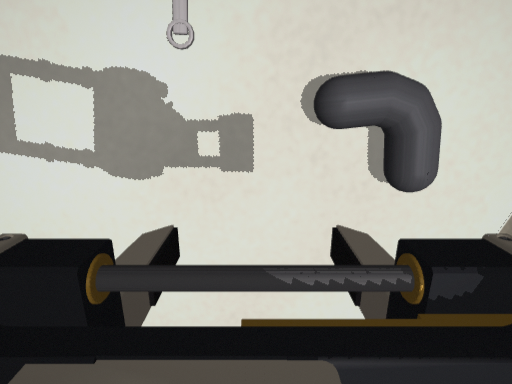

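The scene view shows the fixture around pixel (262,205), with the lever grip near (363,226). The side view shows it around (250,215). I'll enlarge both.

Run:
```python
import cv2
a=cv2.imread('pics/scene0.png')[145:305,185:385]; cv2.imwrite('pics/sc0z.png',cv2.resize(a,None,fx=4,fy=3.7,interpolation=2) if 0 else cv2.resize(a,(740,592),interpolation=cv2.INTER_CUBIC))
b=cv2.imread('pics/side0.png')[170:290,160:320]; cv2.imwrite('pics/si0z.png',cv2.resize(b,(784,588),interpolation=cv2.INTER_CUBIC))
```

```text
(no output)
```

View pics/sc0z.png

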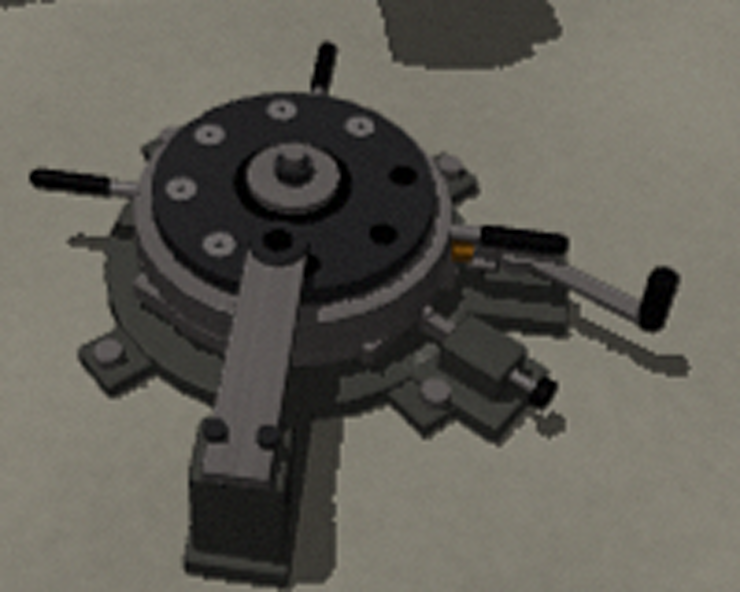

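View pics/si0z.png

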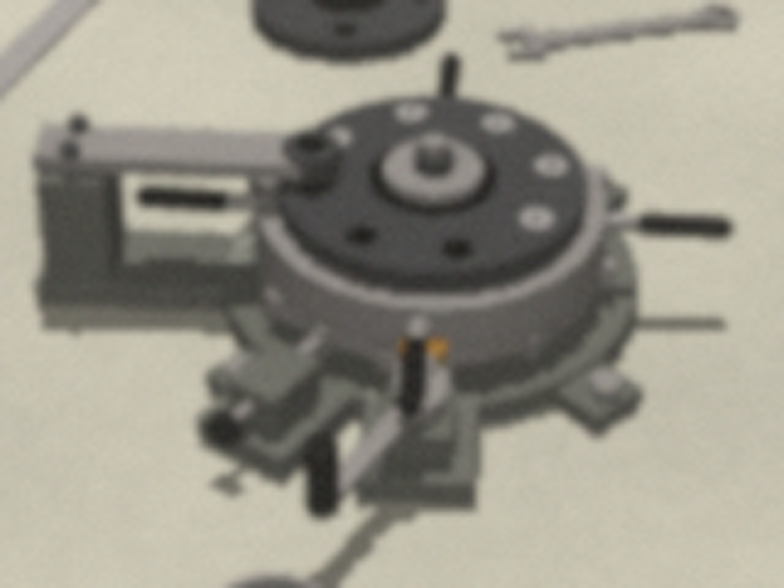

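Run:
```python
from h import *
for n,box in [('scene',(185,145,385,305)),('side',(160,170,320,290))]:
    m=ld(n+'0'); im=m[0]; x0,y0,x1,y1=box
    g=im.max(axis=2).astype(int); mask=np.zeros_like(g,np.uint8); mask[y0:y1,x0:x1]=(g[y0:y1,x0:x1]<42)
    nn,l,st,ce=cv2.connectedComponentsWithStats(mask,connectivity=8)
    for i in range(1,nn):
        if st[i,4]>=20:
            ys,xs=np.where(l==i); P=np.c_[xs,ys].astype(float); c=P.mean(0); w,v=np.linalg.eigh(np.cov(P.T)); L=2*np.sqrt(3*w[1]); W=2*np.sqrt(3*w[0])
            d=v[:,1]; e=(P-c)@d; a=c+d*e.min(); b=c+d*e.max()
            print(n,c.round(1),st[i,4],'L,W',L.round(1),W.round(1),'z60',ray(m,*c,60)[:2].round(1),'ends',ray(m,*a,60)[:2].round(0),ray(m,*b,60)[:2].round(0))
```

```text
scene [272.1 162.5] 52 L,W 11.8 4.6 z60 [355.6  10.2] ends [330.  11.] [382.  10.]
scene [273.6 224.2] 5041 L,W 118.2 90.6 z60 [580.   42.4] ends [390.  31.] [780.  54.]
scene [264.3 191. ] 55 L,W 9.7 6.7 z60 [473.    5.3] ends [470.  17.] [476.  -6.]
scene [203.7 193.8] 103 L,W 21.3 4.8 z60 [ 508.4 -143.5] ends [ 509. -116.] [ 508. -172.]
scene [217.7 207.2] 23 L,W 5.7 4.1 z60 [548.2 -97.7] ends [550. -91.] [ 547. -104.]
scene [362.1 225.5] 122 L,W 16.6 7.3 z60 [550.1 243.4] ends [523. 251.] [575. 236.]
scene [234.  234.4] 50 L,W 27.2 2.3 z60 [624.9 -41.3] ends [641. -14.] [607. -71.]
scene [326.  232.4] 79 L,W 23.7 3.5 z60 [584.6 162.1] ends [584. 187.] [585. 133.]
scene [225.6 247.7] 101 L,W 34.7 8.5 z60 [664.2 -51.9] ends [664. -14.] [664. -94.]
scene [242.5 261.3] 32 L,W 6.0 5.3 z60 [693.2  -9.1] ends [697.  -3.] [689. -16.]
```

Run:
```python
from h import *
s=ld('scene0'); d=ld('side0')
S=lambda u,v:(u*200/740+185-.37,v*160/592+145-.37)
D=lambda u,v:(u*160/784+160-.4,v*120/588+170-.4)
print('scene z60')
for n,p in {'L':(70,182),'R':(525,240),'F':(323,67)}.items(): print(n,ray(s,*S(*p),60)[:2].round(1))
print('nut z112',ray(s,*S(294,158),112).round(1),'washer? flange ctr est')
print('side z60')
for n,p in {'L':(450,77),'R':(413,378),'F':(684,226),'N':(182,198)}.items(): print(n,ray(d,*D(*p),60)[:2].round(1))
print('nut',ray(d,*D(435,150),112).round(1))
print('grip top',ray(s,*S(664,272),84).round(1),ray(d,*D(322,440),84).round(1),'grip mid z62',ray(s,*S(657,298),62).round(1),ray(d,*D(322,473),62).round(1))
print('post bolts', [ray(s,*S(*p),109).round(1) for p in((214,430),(268,436))])
print('bush', ray(s,*S(278,238),109).round(1), ray(d,*D(312,148),109).round(1))
print('housing cap',[ray(m,*f(*p),30).round(1) for m,f,p in((s,S,(542,390)),(d,D,(222,425)))])
# base bolts
```

```text
scene z60
L [ 508.5 -143.8]
R [512.5 161.9]
F [356.8   9.9]
nut z112 [515.5   9.8 112. ] washer? flange ctr est
side z60
L [ 509.7 -145.6]
R [513.4 163. ]
F [360.9  12. ]
N [664.5   7.5]
nut [510.8  20.  112. ]
grip top [549.4 242.7  84. ] [553.6 241.3  84. ] grip mid z62 [551.1 243.1  62. ] [554.  241.6  62. ]
post bolts [array([725.9,  -1.8, 109. ]), array([724.9,  26.6, 109. ])]
bush [583.6  10.1 109. ] [583.   19.4 109. ]
housing cap [array([609. , 178.1,  30. ]), array([616.1, 174.6,  30. ])]
```

```bash
cat >> h.py <<'E'
def to(target,yaw):
    """shift in tool axes (mm) and turn (10deg units) to TCP target with tool y at world angle yaw (deg), tool down"""
    s=observe(); R=Ro.from_rotvec(s['orientation']).as_matrix()
    y=np.array([np.cos(np.radians(yaw)),np.sin(np.radians(yaw)),0]); z=np.array([0,0,-1.]); x=np.cross(y,z)
    G=np.c_[x,y,z]; rv=Ro.from_matrix(R.T@G).as_rotvec(degrees=True)/10
    print('shift',(R.T@(np.array(target)-s['position'])).round(1),'turn',rv.round(2),'t',round(s['t'],2))
def st():
    s=observe(); R=Ro.from_rotvec(s['orientation']).as_matrix()
    print('t',round(s['t'],2),'p',s['position'].round(2),'yaw',np.degrees(np.arctan2(R[1,1],R[0,1])).round(2),'F',s['force'].round(2),'M',s['ft_torque'].round(2),'w',round(float(s['width']),1))
E
python3 -c "
from h import *
to((510,-144,180),0)"
```

```text
shift [ 415.  -195.2   46.5] turn [-0.   -0.   -6.73] t 0.15
```

```bash
python3 -m jog '[[[415,-195,46],[0,0,-6.7],0.4],[[415,-195,46],[0,0,-6.7],0.4],[[415,-195,46],[0,0,-6.7],0.4],[[415,-195,46],[0,0,-6.7],0.4],[[415,-195,46],[0,0,-6.7],0.4],[[415,-195,46],[0,0,-6.7],0.4],[[415,-195,46],[0,0,-6.7],0.4],[[415,-195,46],[0,0,-6.7],0.4],[[415,-195,46],[0,0,-6.7],0.4],[[415,-195,46],[0,0,-6.7],0.4]]'; python3 -c "
from h import *
st(); snap('wrist','w1.png')"
```

```text
t: 1.4
position: [509.6, -145.0, 180.6]
orientation: [-2.228, -2.215, 0.001]
force: [-0.4, -1.1, -0.3]
width: 36.6
t 1.4 p [ 509.61 -145.02  180.58] yaw -0.34 F [-0.39 -1.14 -0.32] M [-0.06 -0.14 -0.01] w 36.6
```

View pics/w1.png

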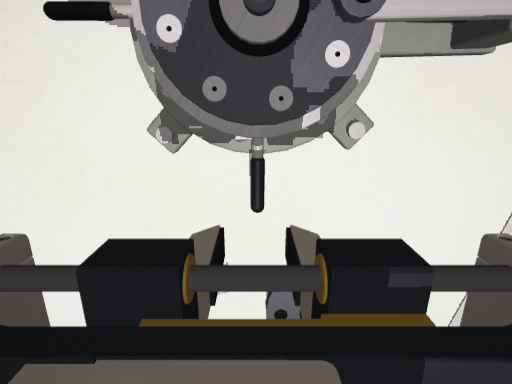

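The wrist view shows the bar sleeve from (257,160) to (257,210), the opposite-side bar at (45,10)-(112,12), and the drill arm leaving at the top right.

Run:
```python
from h import *
m=ld('w1')
for p in [(257,158),(257,210),(46,10),(112,12)]: print(p,ray(m,*p,60).round(1))
print('base bolts',ray(m,357,129,20).round(1),ray(m,164,133,20).round(1))
print('nut?',ray(m,259,0,105).round(1))
print('arm lower edge',ray(m,385,20,109).round(1),ray(m,510,20,109).round(1))
print(proj(m,(511.5,9.4,86)))
im=m[0]; print(cv2.Canny(im,60,150)[0:60,500].nonzero()[0], cv2.Canny(im,60,150)[0:60,400].nonzero()[0])
to((510,-141,90),0)
```

```text
(257, 158) [ 510.6 -116.1   60. ]
(257, 210) [ 510.4 -169.8   60. ]
(46, 10) [332.6  11.2  60. ]
(112, 12) [388.2   9.4  60. ]
base bolts [618.8 -92.2  20. ] [410.1 -95.2  20. ]
nut? [512.2   3.7 105. ]
arm lower edge [600.6 -10.3 109. ] [688.2 -10.9 109. ]
[2.57737717e+02 1.13959097e-01]
[15 19 45] [18 22 54 57]
shift [ 4.4  0.5 90.7] turn [-0.    0.   -0.04] t 1.45
```

```bash
python3 -m jog '[[[4.5,0.5,60],[0,0,0],0.4],[[4.5,0.5,110],[0,0,0],0.4],[[4.5,0.5,127],[0,0,0],0.4],[[4.5,0.5,127],[0,0,0],0.3],[[4.5,0.5,127],[0,0,0],0.3]]'; python3 -c "
from h import *
st(); snap('wrist','w2.png');snap('side','si2.png')"
```

```text
t: 2.08
position: [511.2, -141.0, 54.9]
orientation: [2.228, 2.212, 0.001]
force: [0.0, 0.5, 0.5]
width: 27.7
t 2.08 p [ 511.17 -141.02   54.88] yaw -0.39 F [0.02 0.46 0.49] M [-0.01 -0.06  0.02] w 27.7
```

View pics/w2.png

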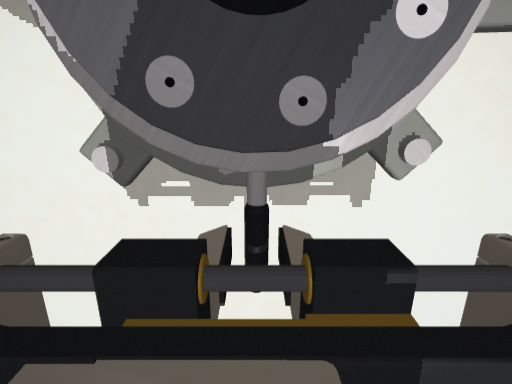

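```bash
python3 -m jog '[[[0,3,0],[0,0,0],0.3],[[0,6,0],[0,0,0],0.3],[[0,7,0],[0,0,0],0.3]]'; python3 -m jog '[[[0.15,6.5,0],[0,0,-0.25],0.3],[[0.6,13.1,0],[0,0,-0.5],0.3],[[1.3,19.6,0],[0,0,-0.75],0.3],[[2.3,26,0],[0,0,-1],0.3],[[3.6,32.5,0],[0,0,-1.25],0.3],[[5.1,38.8,0],[0,0,-1.5],0.3],[[6.9,45.1,0],[0,0,-1.75],0.3],[[9,51.3,0],[0,0,-2],0.3],[[9,51.3,0],[0,0,-2],0.3]]'
cat >> h.py <<'E'
A=np.array([512,10.])
def tf():
    s=observe(); R=Ro.from_rotvec(s['orientation']).as_matrix(); st()
    p=s['position'][:2]-A; r=np.hypot(*p); b=np.degrees(np.arctan2(p[1],p[0])); c,sn=p/r
    print('r',r.round(1),'bearing',b.round(2),'Ftan(on tool, ccw+)',(-sn*s['force'][0]+c*s['force'][1]).round(2),'Frad',(c*s['force'][0]+sn*s['force'][1]).round(2))
E
python3 -c "
from h import *
tf()"
```

```text
t: 2.55
position: [518.1, -140.1, 53.9]
orientation: [2.227, 2.215, 0.0]
force: [-1.1, 0.2, -0.1]
width: 27.5
t: 3.68
position: [568.0, -130.7, 53.2]
orientation: [-1.805, -2.567, 0.002]
force: [-6.0, 1.0, 1.5]
width: 27.3
t 3.67 p [ 567.96 -130.73   53.22] yaw 19.78 F [-5.98  1.    1.5 ] M [0.18 0.8  0.02] w 27.3
r 151.5 bearing -68.32 Ftan(on tool, ccw+) -5.19 Frad -3.14
```

```bash
python3 -m jog '[[[0.3,3.9,-0.2],[0,0,-0.15],0.3],[[0.6,7.8,-0.4],[0,0,-0.3],0.3],[[1.0,11.8,-0.5],[0,0,-0.45],0.3],[[1.5,15.7,-0.5],[0,0,-0.6],0.3]]';python3 -c "
from h import *
tf()"; python3 -m jog '[[[0.2,2.6,0],[0,0,-0.1],0.3],[[0.4,5.2,0],[0,0,-0.2],0.3]]';python3 -c "
from h import *
tf()"
```

```text
t: 4.18
position: [580.3, -125.1, 53.2]
orientation: [-1.666, -2.656, 0.006]
force: [-6.5, -0.0, 0.2]
width: 27.9
t 4.17 p [ 580.33 -125.06   53.22] yaw 25.79 F [-6.53 -0.02  0.16] M [-0.07  1.09 -0.06] w 27.9
r 151.4 bearing -63.16 Ftan(on tool, ccw+) -5.83 Frad -2.93
t: 4.42
position: [587.5, -122.0, 53.7]
orientation: [-1.623, -2.688, 0.001]
force: [-2.9, -0.2, -1.5]
width: 27.8
t 4.42 p [ 587.5  -122.04   53.67] yaw 27.75 F [-2.85 -0.21 -1.55] M [-0.12  0.43 -0.04] w 27.8
r 152.1 bearing -60.24 Ftan(on tool, ccw+) -2.58 Frad -1.23
```

```bash
for i in 1 2; do python3 -m jog '[[[0.3,1.5,0],[0,0,-0.05],0.3],[[0.5,3,0],[0,0,-0.1],0.3]]' >/dev/null;python3 -c "
from h import *
tf()"; done
```

```text
t 4.67 p [ 591.56 -120.2    54.86] yaw 28.72 F [-0.8  -1.63 -0.17] M [-0.08 -0.06 -0.02] w 27.4
r 152.6 bearing -58.57 Ftan(on tool, ccw+) -1.53 Frad 0.97
t 4.92 p [ 592.84 -118.66   54.5 ] yaw 29.71 F [-1.6  -1.95  1.06] M [-0.43  0.11 -0.02] w 27.7
r 151.9 bearing -57.86 Ftan(on tool, ccw+) -2.39 Frad 0.8
```

```bash
for i in 1 2 3; do python3 -m jog '[[[0.5,1.8,0],[0,0,-0.07],0.3],[[0.8,3.7,0],[0,0,-0.14],0.3],[[0.8,3.7,0],[0,0,-0.14],0.3]]' >/dev/null;python3 -c "
from h import *
tf()"; done; python3 -c "
from h import *
snap('wrist','w3.png');snap('side','si3.png');snap('scene','sc3.png')
b=cv2.imread('pics/si3.png')[150:310,150:350]; cv2.imwrite('pics/si3z.png',cv2.resize(b,(740,592),interpolation=cv2.INTER_CUBIC))"
```

```text
t 5.3 p [ 595.7  -115.55   54.17] yaw 31.09 F [-0.65 -1.13  0.2 ] M [-0.2  -0.02  0.01] w 27.5
r 150.9 bearing -56.31 Ftan(on tool, ccw+) -1.17 Frad 0.58
t 5.67 p [ 598.42 -112.9    54.18] yaw 32.49 F [-0.83 -1.17 -0.78] M [-0.23 -0.05  0.1 ] w 27.6
r 150.2 bearing -54.89 Ftan(on tool, ccw+) -1.35 Frad 0.47
t 6.05 p [ 601.11 -110.26   54.22] yaw 33.89 F [-0.73 -0.9  -0.56] M [-0.23 -0.02  0.05] w 27.7
r 149.7 bearing -53.46 Ftan(on tool, ccw+) -1.13 Frad 0.28
```

View pics/w3.png

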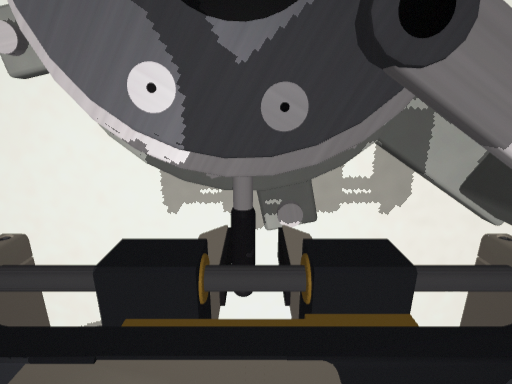

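View pics/si3z.png

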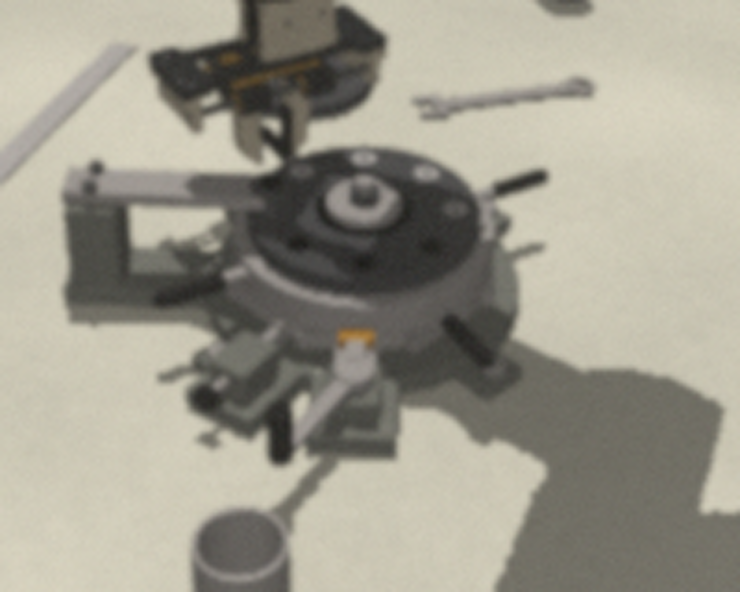

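```bash
python3 -m jog '[[[0,-3,0],[0,0,0],0.3],[[0,-6,0],[0,0,0],0.3],[[0,-9,0],[0,0,0],0.3],[[0,-11,0],[0,0,0],0.3],[[0,-12,0],[0,0,0],0.3]]' >/dev/null;python3 -c "
from h import *
tf()"; for i in 1 2 3; do python3 -m jog '[[[-0.05,-1,0],[0,0,0.04],0.3],[[-0.1,-2,0],[0,0,0.08],0.3]]' >/dev/null;python3 -c "
from h import *
tf()"; done
```

```text
t 6.83 p [ 590.84 -117.33   54.26] yaw 33.87 F [ 0.53 -0.25 -0.05] M [ 0.02 -0.14 -0.  ] w 27.8
r 149.8 bearing -58.23 Ftan(on tool, ccw+) 0.32 Frad 0.49
t 7.08 p [ 589.69 -118.15   54.25] yaw 33.04 F [ 1.75  2.32 -1.66] M [ 0.34 -0.5   0.  ] w 27.8
r 149.9 bearing -58.77 Ftan(on tool, ccw+) 2.7 Frad -1.08
t 7.33 p [ 587.8  -119.29   54.22] yaw 32.26 F [ 1.04  2.48 -0.24] M [ 0.49 -0.43  0.02] w 27.9
r 149.9 bearing -59.62 Ftan(on tool, ccw+) 2.15 Frad -1.61
t 7.58 p [ 586.   -120.6    54.22] yaw 31.45 F [0.98 3.25 0.15] M [ 0.5  -0.41 -0.01] w 27.6
r 150.1 bearing -60.46 Ftan(on tool, ccw+) 2.46 Frad -2.35
```

```bash
for i in 1 2; do python3 -m jog '[[[-0.05,-0.8,0],[0,0,0.03],0.3],[[0,-1.6,0],[0,0,0.06],0.3]]' >/dev/null;python3 -c "
from h import *
tf()"; done
```

```text
t 7.83 p [ 584.67 -121.58   54.21] yaw 30.86 F [1.05 2.71 0.49] M [ 0.57 -0.37  0.01] w 27.6
r 150.3 bearing -61.09 Ftan(on tool, ccw+) 2.23 Frad -1.87
t 8.07 p [ 583.36 -122.46   54.25] yaw 30.26 F [ 0.57  3.15 -0.19] M [ 0.51 -0.37  0.03] w 27.2
r 150.5 bearing -61.69 Ftan(on tool, ccw+) 1.99 Frad -2.51
```

```bash
for i in 1 2 3; do python3 -m jog '[[[0.1,-0.7,0],[0,0,0.03],0.3],[[0.2,-1.4,0],[0,0,0.05],0.3]]' >/dev/null;python3 -c "
from h import *
tf()"; done
```

```text
t 8.32 p [ 582.08 -123.06   54.19] yaw 29.76 F [ 1.46  2.27 -0.41] M [ 0.38 -0.42  0.02] w 27.3
r 150.4 bearing -62.22 Ftan(on tool, ccw+) 2.35 Frad -1.32
t 8.57 p [ 580.86 -123.7    54.23] yaw 29.26 F [ 2.52  1.74 -1.47] M [ 0.24 -0.55 -0.02] w 27.4
r 150.4 bearing -62.75 Ftan(on tool, ccw+) 3.04 Frad -0.39
t 8.82 p [ 579.59 -124.26   54.24] yaw 28.76 F [ 2.56  0.55 -1.82] M [ 0.09 -0.63  0.02] w 27.6
r 150.3 bearing -63.28 Ftan(on tool, ccw+) 2.54 Frad 0.66
```

```bash
for i in 1 2 3; do python3 -m jog '[[[0,-0.6,0],[0,0,0.02],0.3],[[0,-1.2,0],[0,0,0.04],0.3]]' >/dev/null;python3 -c "
from h import *
tf()" | sed -n 2p; done
```

```text
r 150.3 bearing -63.74 Ftan(on tool, ccw+) 3.34 Frad 2.49
r 150.2 bearing -64.09 Ftan(on tool, ccw+) 5.03 Frad 0.95
r 150.2 bearing -64.21 Ftan(on tool, ccw+) 9.04 Frad 0.98
```

```bash
for i in 1 2; do python3 -m jog '[[[0,-0.5,0],[0,0,0],0.3],[[0,-1,0],[0,0,0],0.3]]' >/dev/null;python3 -c "
from h import *
tf()" | sed -n 2p; done
```

```text
r 150.2 bearing -64.3 Ftan(on tool, ccw+) 11.53 Frad 1.0
r 150.3 bearing -64.39 Ftan(on tool, ccw+) 15.34 Frad 0.41
```

```bash
python3 -m jog '[[[0,-0.4,0],[0,0,0],0.3],[[0,-0.4,0],[0,0,0],0.3],[[0,-0.4,0],[0,0,0],0.3]]' >/dev/null;python3 -c "
from h import *
tf()"; python3 -m jog '[[[0,0,0],[0,0,0],0.3],[[0,0,0],[0,0,0],0.3]]' >/dev/null;python3 -c "
from h import *
tf()"
```

```text
t 10.45 p [ 576.89 -125.53   54.29] yaw 27.57 F [14.07  5.87 -7.06] M [ 1.04 -2.46 -0.06] w 27.4
r 150.3 bearing -64.41 Ftan(on tool, ccw+) 15.23 Frad 0.78
t 10.7 p [ 576.88 -125.52   54.27] yaw 27.56 F [13.82  6.6  -6.82] M [ 1.05 -2.42 -0.02] w 27.4
r 150.3 bearing -64.42 Ftan(on tool, ccw+) 15.31 Frad 0.01
```

```bash
python3 -m jog '[[[0,-0.4,0],[0,0,0],0.3],[[0,-0.4,0],[0,0,0],0.3],[[0,-0.4,0],[0,0,0],0.3],[[0,-0.4,0],[0,0,0],0.3],[[0,-0.4,0],[0,0,0],0.3]]' >/dev/null;python3 -c "
from h import *
tf()"
```

```text
t 11.32 p [ 576.84 -125.58   54.28] yaw 27.56 F [14.9   5.99 -8.63] M [ 1.14 -2.66 -0.06] w 27.5
r 150.3 bearing -64.44 Ftan(on tool, ccw+) 16.02 Frad 1.03
```

```bash
python3 -m jog '[[[0,2,0],[0,0,0],0.3],[[0,4,0],[0,0,0],0.3],[[0,6,0],[0,0,0],0.3],[[0,8,0],[0,0,0],0.3],[[0,9.5,0],[0,0,0],0.3],[[0,9.5,0],[0,0,0],0.3]]' >/dev/null;python3 -c "
from h import *
tf(); snap('wrist','w4.png')"
```

```text
t 12.07 p [ 582.06 -122.57   54.18] yaw 27.58 F [0.48 0.55 0.34] M [ 0.03 -0.12 -0.02] w 27.4
r 149.9 bearing -62.14 Ftan(on tool, ccw+) 0.68 Frad -0.26
```

View pics/w4.png

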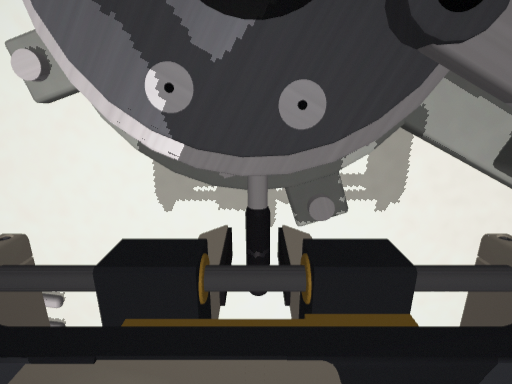

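```bash
python3 -m jog '[[[0,0,-50],[0,0,0],0.4],[[0,0,-100],[0,0,0],0.4],[[0,0,-120],[0,0,0],0.4],[[0,0,-120],[0,0,0],0.4]]' >/dev/null;python3 -c "
from h import *
tf(); to((551.5,242.3,175),-27)"
```

```text
t 12.62 p [ 582.92 -122.87  175.92] yaw 27.58 F [-0.9   0.7  -0.75] M [-0.04 -0.11  0.03] w 36.5
r 150.6 bearing -61.91 Ftan(on tool, ccw+) -0.47 Frad -1.04
shift [3.382e+02 1.412e+02 3.000e-01] turn [0.02 0.01 5.46] t 12.62
```

```bash
python3 -m jog '[[[338,141,0],[0,0,5.46],0.4],[[338,141,0],[0,0,5.46],0.4],[[338,141,0],[0,0,5.46],0.4],[[338,141,0],[0,0,5.46],0.4],[[338,141,0],[0,0,5.46],0.4],[[338,141,0],[0,0,5.46],0.4],[[338,141,0],[0,0,5.46],0.4],[[338,141,0],[0,0,5.46],0.4],[[338,141,0],[0,0,5.46],0.4],[[338,141,0],[0,0,5.46],0.4]]' >/dev/null;python3 -c "
from h import *
tf(); snap('wrist','w5.png')"
```

```text
t 13.88 p [551.06 240.7  174.06] yaw -27.14 F [ 1.08 -0.04 -0.24] M [ 0.03 -0.05 -0.  ] w 36.8
r 234.0 bearing 80.39 Ftan(on tool, ccw+) -1.07 Frad 0.14
```

View pics/w5.png

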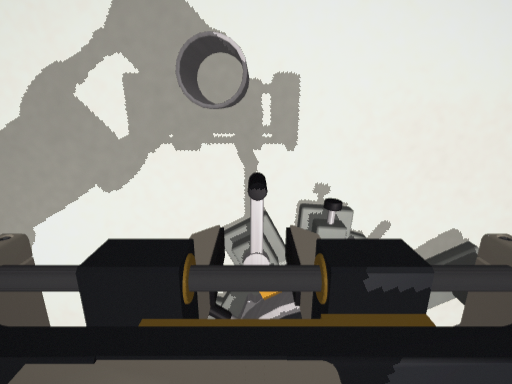

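Run:
```python
from h import *
m=ld('w5'); g=ray(m,258,181,84);p=ray(m,256,262,52);print(g.round(1),p.round(1),'stub',ray(m,213,65,75).round(1)); d=(g-p)[:2];print(np.hypot(*d),np.degrees(np.arctan2(d[1],d[0])))
to((g[0],g[1],69),-27)
```

```text
[558.9 251.5  84. ] [512.  163.6  52. ] stub [569.5 353.7  75. ]
99.64434405044672 61.97327731685566
shift [ 13.    2.1 105.2] turn [ 0.    0.   -0.01] t 13.93
```

Run:
```python
from h import *
b=cv2.imread('pics/w5.png')[160:280,180:340]; cv2.imwrite('pics/w5z.png',cv2.resize(b,(784,588),interpolation=cv2.INTER_CUBIC))
m=ld('w5'); print(m[2].round(2))
for x in [(554,244,84),(554,244,48)]: print(proj(m,x).round(1))
```

```text
[[ 0.89 -0.46 -0.  ]
 [-0.44 -0.85  0.29]
 [-0.13 -0.26 -0.96]]
[257.  190.7]
[256.7 180.6]
```

View pics/w5z.png

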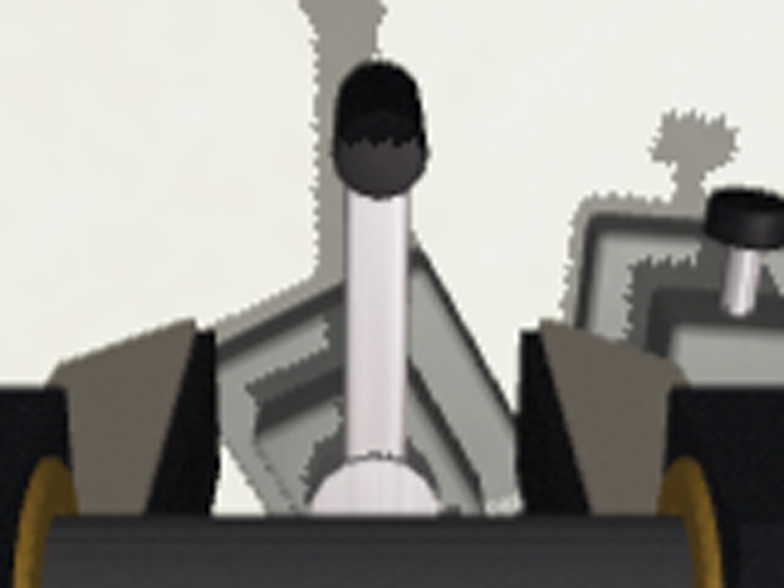

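```bash
python3 -c "
from h import *
to((554.3,244,69),-28)"; python3 -m jog '[[[4.4,1.4,50],[0,0,0.1],0.4],[[4.4,1.4,90],[0,0,0.1],0.4],[[4.4,1.4,105],[0,0,0.1],0.4],[[4.4,1.4,105],[0,0,0.1],0.3]]' >/dev/null;python3 -c "
from h import *
tf(); snap('wrist','w6.png')"
```

```text
shift [  4.2   1.5 105.2] turn [0.   0.   0.09] t 13.93
t 14.43 p [553.98 245.09  68.95] yaw -28.06 F [1.16 1.02 0.48] M [-0.04 -0.01  0.  ] w 31.0
r 238.8 bearing 79.88 Ftan(on tool, ccw+) -0.96 Frad 1.21
```

View pics/w6.png

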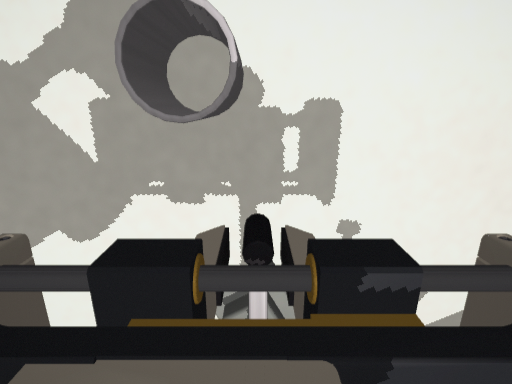

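```bash
cat >> h.py <<'E'
def cl(P=(509.6,160.)):
    s=observe(); p=s['position'][:2]-np.array(P); r=np.hypot(*p); c,sn=p/r; st()
    print('lever r',r.round(1),'ang',np.degrees(np.arctan2(sn,c)).round(2),'Ftan',(-sn*s['force'][0]+c*s['force'][1]).round(2),'Frad',(c*s['force'][0]+sn*s['force'][1]).round(2))
E
python3 -m jog '[[[0,-3,0],[0,0,0],0.3],[[0,-5,0],[0,0,0],0.3],[[-0.8,-13.3,0],[0,0,-0.5],0.3],[[-2.3,-21.4,0],[0,0,-1],0.3],[[-4.5,-29.4,0],[0,0,-1.5],0.3],[[-7.4,-37.2,0],[0,0,-2],0.3],[[-11,-44.7,0],[0,0,-2.5],0.3],[[-11,-44.7,0],[0,0,-2.5],0.3]]' >/dev/null;python3 -c "
from h import *
cl(); to((509.6,160,69),0)"
```

```text
t 15.47 p [509.9  257.17  70.41] yaw -3.05 F [ 2.34 -0.68  1.27] M [-0.05 -0.42 -0.04] w 27.7
lever r 97.2 ang 89.83 Ftan -2.34 Frad -0.68
shift [-97.1   4.9   1.3] turn [ 0.01 -0.   -0.3 ] t 15.47
```

```bash
python3 -m jog '[[[-1,-4.2,0.3],[0,0,-0.25],0.3],[[-1.8,-8.5,0.6],[0,0,-0.5],0.3],[[-2.5,-12.7,0.8],[0,0,-0.75],0.3],[[-3.8,-16.8,1],[0,0,-1],0.3]]' >/dev/null;python3 -c "
from h import *
cl()"; python3 -m jog '[[[-0.4,-4.2,0],[0,0,-0.25],0.3],[[-0.8,-8.3,0],[0,0,-0.5],0.3],[[-1.5,-12.5,0],[0,0,-0.75],0.3],[[-2.3,-16.5,0],[0,0,-1],0.3]]' >/dev/null;python3 -c "
from h import *
cl()"
```

```text
t 15.97 p [494.58 255.15  69.69] yaw 6.93 F [4.43 2.91 2.47] M [ 0.44 -0.91  0.06] w 27.7
lever r 96.3 ang 98.97 Ftan -4.83 Frad 2.19
t 16.48 p [478.56 250.92  69.68] yaw 16.94 F [5.08 2.63 2.21] M [ 0.44 -1.   -0.01] w 27.6
lever r 96.1 ang 108.85 Ftan -5.66 Frad 0.85
```

```bash
python3 -m jog '[[[-0.4,-4.2,0],[0,0,-0.25],0.3],[[-0.8,-8.3,0],[0,0,-0.5],0.3],[[-1.5,-12.5,0],[0,0,-0.75],0.3],[[-2.3,-16.5,0],[0,0,-1],0.3]]' >/dev/null;python3 -c "
from h import *
cl()"; python3 -m jog '[[[-0.4,-4.2,0],[0,0,-0.25],0.3],[[-0.8,-8.3,0],[0,0,-0.5],0.3],[[-1.5,-12.5,0],[0,0,-0.75],0.3],[[-2.3,-16.5,0],[0,0,-1],0.3]]' >/dev/null;python3 -c "
from h import *
cl()"
```

```text
t 16.98 p [463.55 244.03  69.67] yaw 26.93 F [5.52 2.92 3.46] M [ 0.52 -1.02  0.05] w 27.7
lever r 95.8 ang 118.72 Ftan -6.24 Frad -0.09
t 17.48 p [449.93 234.7   69.68] yaw 36.93 F [4.62 4.57 3.15] M [ 0.77 -0.99 -0.  ] w 27.8
lever r 95.6 ang 128.62 Ftan -6.47 Frad 0.69
```

```bash
python3 -m jog '[[[-0.2,-2.5,0],[0,0,-0.15],0.3],[[-0.5,-5,0],[0,0,-0.3],0.3],[[-0.8,-7.5,0],[0,0,-0.45],0.3],[[-1.1,-10,0],[0,0,-0.6],0.3]]' >/dev/null;python3 -c "
from h import *
cl()"; for i in 1 2; do python3 -m jog '[[[0,-1.2,0],[0,0,-0.07],0.3],[[-0.2,-2.4,0],[0,0,-0.14],0.3]]' >/dev/null;python3 -c "
from h import *
cl()" | tail -1; done
```

```text
t 17.98 p [442.54 227.98  69.66] yaw 42.89 F [4.01 5.51 3.2 ] M [ 1.   -0.87  0.05] w 27.6
lever r 95.5 ang 134.61 Ftan -6.72 Frad 1.11
lever r 95.5 ang 136.07 Ftan -7.24 Frad 1.65
lever r 95.5 ang 137.49 Ftan -7.0 Frad 2.14
```

```bash
for i in 1 2 3; do python3 -m jog '[[[0,-1,0],[0,0,-0.06],0.3],[[-0.1,-2,0],[0,0,-0.12],0.3]]' >/dev/null;python3 -c "
from h import *
cl()" | tail -1; done
```

```text
lever r 95.5 ang 138.69 Ftan -6.4 Frad 0.81
lever r 95.4 ang 139.7 Ftan -10.08 Frad 1.98
lever r 95.0 ang 139.82 Ftan -17.67 Frad 3.52
```

```bash
python3 -m jog '[[[0,0,0],[0,0,0],0.3],[[0,2.5,0],[0,0,0],0.3],[[0,5,0],[0,0,0],0.3],[[0,6,0],[0,0,0],0.35],[[0,6,0],[0,0,0],0.35],[[0,6,0],[0,0,0],0.35]]' >/dev/null;python3 -c "
from h import *
cl(); snap('wrist','w7.png')"
```

```text
t 19.98 p [436.6  222.39  67.99] yaw 49.36 F [-0.33 -0.89  0.33] M [ 0.07 -0.17 -0.02] w 31.9
lever r 96.0 ang 139.48 Ftan 0.89 Frad -0.33
```

View pics/w7.png

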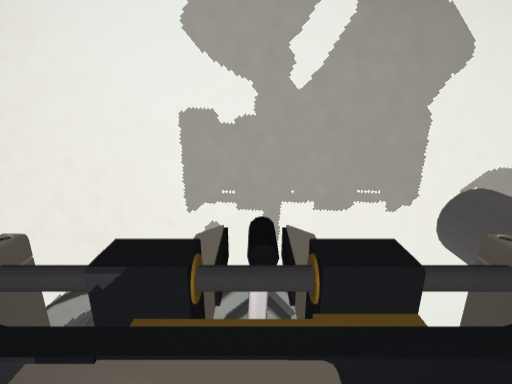

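```bash
python3 -m jog '[[[0,1,0],[0,0,0],0.4],[[0,1,0],[0,0,0],0.4],[[0,1,-50],[0,0,0],0.4],[[0,1,-110],[0,0,0],0.4],[[0,1,-160],[0,0,0],0.4],[[0,1,-160],[0,0,0],0.4]]' >/dev/null;python3 -c "
from h import *
st(); snap('wrist','w8.png'); snap('side','si8.png'); snap('scene','sc8.png')
b=cv2.imread('pics/si8.png')[150:310,150:350]; cv2.imwrite('pics/si8z.png',cv2.resize(b,(740,592),interpolation=cv2.INTER_CUBIC))
a=cv2.imread('pics/sc8.png')[145:305,185:385]; cv2.imwrite('pics/sc8z.png',cv2.resize(a,(740,592),interpolation=cv2.INTER_CUBIC))"
```

```text
t 20.77 p [439.55 224.05 232.15] yaw 49.38 F [-0.01  0.2  -1.41] M [ 0.01 -0.18 -0.02] w 36.5
```

View pics/w8.png

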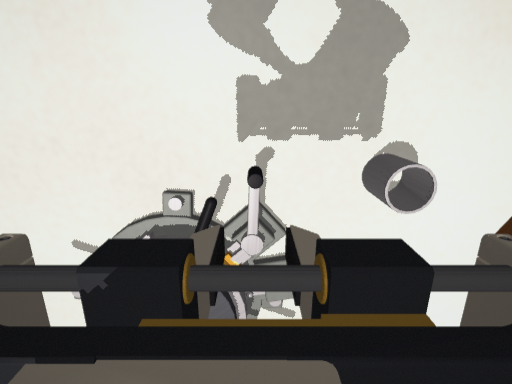

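View pics/si8z.png

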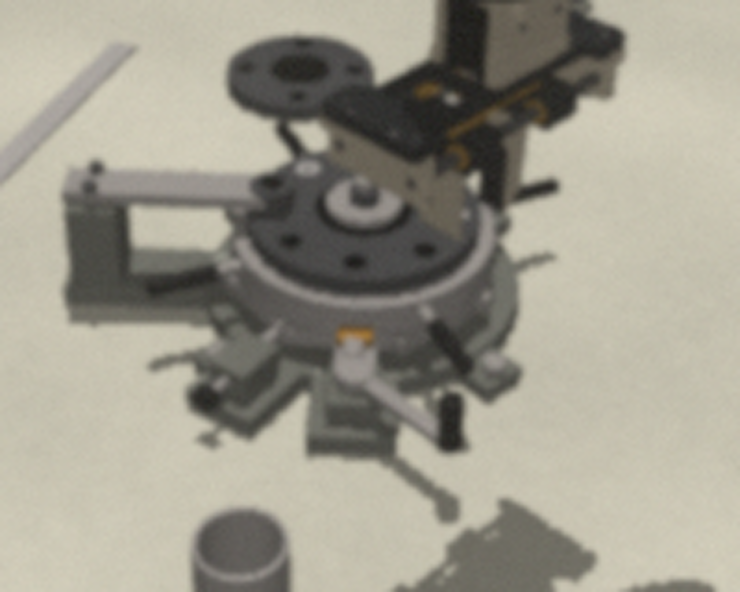

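View pics/sc8z.png

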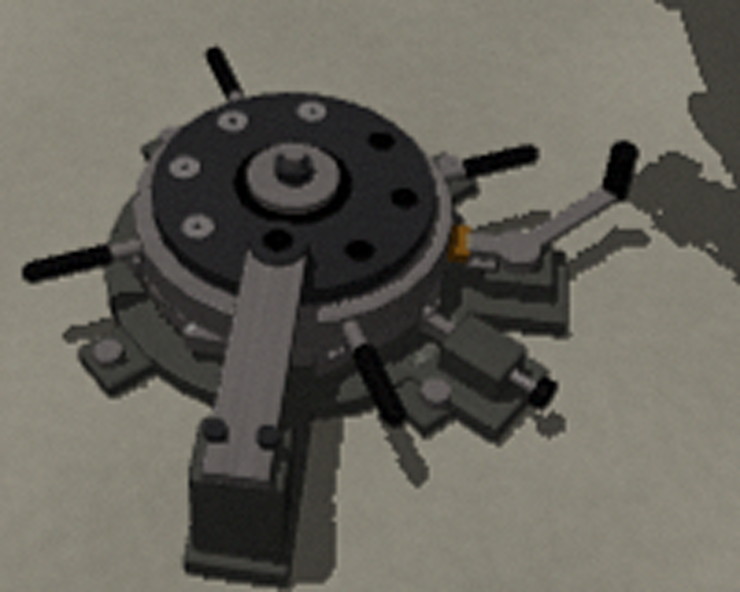

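Run:
```python
from h import *
s=ld('scene8') if 0 else ld('sc8'); d=ld('si8')
S=lambda u,v:(u*200/740+185-.37,v*160/592+145-.37)
D=lambda u,v:(u*200/740+150-.37,v*160/592+150-.37)
L,R,N,F=[ray(s,*S(*p),60)[:2] for p in((68,264),(502,160),(380,384),(224,72))]
ang=lambda a,b:np.degrees(np.arctan2(*(b-a)[::-1])).round(2)
print('L-R',ang(L,R)-120,'F-N',ang(F,N)-30,(L+R)/2,(F+N)/2)
R2,N2=[ray(d,*D(*p),60)[:2] for p in((450,345),(184,280))]
print('side R,N bearing',ang(A,R2)-120,ang(A,N2)-30)
g=ray(s,*S(623,152),84)[:2]; g2=ray(d,*D(451,402),84)[:2]; P=np.array([509.6,160]); print('lever',ang(P,g),ang(P,g2),g,g2)
m=ld('w8'); print('wrist lever',ang(ray(m,252,244,52)[:2],ray(m,255,180,84)[:2]), ray(m,252,244,52),ray(m,255,180,84))
```

```text
L-R -1.9200000000000017 F-N -2.1099999999999994 [509.93833823   9.92482657] [509.41329596   9.1261881 ]
side R,N bearing -1.8599999999999994 -1.9899999999999984
lever 136.93 134.83 [443.32478058 221.94553327] [441.09841577 228.91770897]
wrist lever 137.17 [508.00721101 160.85844403  52.        ] [439.27499116 224.56442493  84.        ]
```

```bash
python3 -c "
from h import *
print(hand_in()); st()"
```

```text
the job is handed in; nothing more can be done
None
the job is handed in; nothing more can be done
```

The table is on the next hole and clamped, and the job was handed in at about 21 s of the 67 s allowed.

- **Indexing:** I pushed the 300° hand bar counter-clockwise. The push force fell from about 6 N to 1–3 N as the tooth clicked past. I then drew the table back slowly until it stopped against the plunger, and held it there at about 15–16 N, inside the 14–20 N range.
- **Clamping:** I swung the lever to its stop. The force rose from 7 N to about 18 N with no further movement, so it was home. I then backed off and lifted clear; the wrist force was near zero.

**Last checks:**
- **Table position:** the scene and side pictures agree, putting it at −1.9° in the world frame. My estimate of the fixture's own angle is only rough, about +1°, so the station lies about 2–3° short of nominal. That puts the punch mark about 3–4 mm from the bush axis, close to the limits of 3° and 4 mm. I did not see the mark itself under the bush.
- **Lever angle:** it read 137° from the scene and wrist cameras and 135° from the side camera, so they differ by about 2°. The expected reading was about 137°.
- **Loose things:** I did not go near the spare flange, pipe stub or spanner. I saw no sign that they had moved, but did not measure their positions again.

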